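Set the roll gap of the jeweller's mill

ROBOT

A 6-joint arm with a two-finger parallel gripper is mounted at the origin on the work surface. World frame = base frame: x ahead of the robot, y to its left, z up, the work surface at z = 0. Lengths are in mm, angles in rad, forces in N, time in s.
With the tool pointing down it reaches from about 300 to 775 mm from the base axis. Payload 14.6 kg.
Tool frame: the origin (TCP) lies on the front face of the gripper's body, between the roots of the fingers; the fingertips stand 97 mm ahead of it and the grasp point (between the pads) lies 78 mm ahead of it; z points along the fingers, y is the line along which they close (so a half turn about z gives the same grasp; the last joint's range is limited). The gripper opens to 94 mm and grips with 3 to 60 N. Pads are 16 mm wide; open, the fingers measure 119 mm over their backs; the gripper's body (75 mm by 177 mm) begins 78 mm behind the grasp point.
Start: joints at [1.246, 0.3, 1.521, -0, 1.321, -0.067], TCP at [140.223, 531.815, 302.646] pointing down, gripper open.
Joint ranges: [-3.03, 3.03], [-0.79, 2.21], [0.23, 2.52], [-1.04, 4.18], [0, 3.07], [-2.55, 2.55]. Speed limits (rad/s): [2.22, 2.22, 2.57, 3.14, 3.14, 3.14].

INTERFACE

Orientations are given as [roll, pitch, yaw] about the fixed x, y, z axes, in that order (R = Rz(yaw) Ry(pitch) Rx(roll)).
In Python, from cell import * gives the robot as it stands.
- The arm moves only by the tool carry_out, never from a script. Its arguments are lists of equal length, an entry for each row: "slide": the shift along the world's x, y, z scaled (see below), a list of three; "dr": the turn, a rotation vector about the world's x, y, z scaled (see below), a list of three; "gripper": the opening in per cent of the stroke, from 0 (shut) to 100 (fully open). A call has 1 to 10 rows; each row is the pose to reach, as a shift and turn from the pose commanded when the call began, turning the shorter way round; what a row does not reach only later rows make up. The controller multiplies each number of a shift by 0.25 m and each number of a turn by 360 degrees. A row lasts 1/12 s, in which the tool goes at most 41.7 mm and 7.16 degrees, less where a joint would pass 70% of its speed; a pose out of reach is approached as far as the arm can. A call with a number of a shift or a turn outside -1 to 1 is refused whole. A call with a gripper value outside its range is refused whole. The fingers move at their own pace and stop on an object; "newtons" is the grip in N (left out, the last holds). Time passes only in rows, so rows that repeat a pose let the fingers close. It gives the time, the measured TCP pose, the force, the opening and the grip force at its end, in the units of the state.
- read_state(): the state, without advancing time (a new reading comes with each control period).
- camera(name): name is "side" or "top" or "wrist"; returns the picture (400x640x3 uint8, red, green, blue); there is no depth.
- camera_model(name): a dict with "vfov" (degrees; the focal length in pixels is half the picture's height over the tangent of half this angle, whatever the lens; pixels are square), "cx", "cy" (the principal point, pixels), "R" (3x3) and "t" (3): a world point X has camera coordinates R X + t. Camera axes: x right, y down, z forward; pixel columns grow to the right and rows downward; lengths in mm; the calibration is good to about 2 mm. A picture is of the moment at which its call begins: read the wrist's pose just before it. camera_model takes no time and is no camera call; for the wrist camera it gives the pose at the moment of the call.
- sign_off(): hands the job in; it is judged then, once.
The state is a dict: "clock": time; "joints": joint angles; "qd": joint speeds; "effort": joint torques, N m; "eef_pos": TCP position; "eef_rot": TCP orientation; "wrist_force": force on the tool from outside, world axes, zero at the start; "moment": the same for the moment, N m; "finger_gap": finger opening in mm; "finger_force": force on a finger pad.
Only numpy, scipy, OpenCV 4.12 (cv2) and the standard library are available. Lean on these libraries where they do the work, as an engineer would, in place of code of your own. Each camera call takes 0.05 s, during which the arm holds its last target. There are 200 camera calls.

TASK

Set the roll gap for the next pass: push the T-bar on top of the rolling mill clockwise (seen from above) with the fingertips until the white index mark on the black dial lines up with the red line on the scale ring. Do not turn it past the line, as the screw's slack must stay taken up, and do not take the bar between your fingers. Leave everything else on the bench where it is.

Things in the scene. Friction and masses are not known exactly. Their poses are not given: they have to be found in the camera images.
- mill: blue jeweller's rolling mill bolted to the bench (fixed), 160 mm deep, 236 mm wide, gear case top 210 mm above the bench; two steel rolls lie level along its own y. Origin at the middle of its foot on the bench, z up, front to its -x. On top sits the gap adjuster, on the vertical line through this origin
- scale_ring: satin aluminium ring 136 mm across and 6 mm high, locked on the gear case (fixed; its setting on the mill differs from time to time), with a black line every 10 degrees, every third one longer, and one red line 4 mm wide and 17 mm long. Origin on the spindle's axis at the ring's underside (210 mm above the bench); its x axis points out along the red line, z up. Seen from above, counterclockwise is its +y side of the red line
- red_line (a point): inner end of the red line, 50 mm from the spindle's axis, 216 mm above the bench
- index_mark (a point): outer end of the white index mark (4 mm wide, 26 mm long) on the black dial (98 mm across) inside the ring, 50 mm from the spindle's axis, 216 mm above the bench; lies on point red_line when the two are in line
- bar_centre (a point): where the T-bar crosses the spindle's axis, 248 mm above the bench. Its x axis points to the index mark, its y axis runs along the bar, z up. The bar is a round steel rod 12 mm thick, level, square to the index mark, 28 mm (axis) above the black dial, 32 mm above the ring, through a hub 22 mm across (32 mm across in its lowest 8 mm, just above the dial) that ends 258 mm above the bench. Nothing else stands higher than the dial within 68 mm of the axis
- bar_end_a (a point): centre of the black ball (20 mm across) at one end of the bar, 75 mm from the axis, 90 degrees counterclockwise from the index mark seen from above
- bar_end_b (a point): centre of the like ball at the other end, 90 degrees clockwise from the index mark
- spindle (a joint): turn of the spindle with dial, index mark and T-bar, rad; grows as it turns clockwise seen from above; free from 0 to 4.5. At the start the red line lies 0.9 to 2.8 rad further clockwise than the index mark. Stiff: it takes about 0.18 N m to turn (4 N pushed 45 mm out on the bar), and it stays where it is left
- crank: the mill's crank handle, taken off and lying flat beside the mill: dark steel arm 188 x 38 mm, 12 to 16 mm thick, with a wooden grip (30 mm thick) standing up to 95 mm at one end; loose. Origin at the middle of its underside. Leave it alone.
- brass_strip: flat brass strip 24 x 110 x 4 mm lying on the bench in front of the mill; loose. Origin at the middle of its underside. Leave it alone.
- bur_block: cream block 100 x 50 x 32 mm with rows of thin upright burs, up to 75 mm high in all, beside the mill; loose. Origin at the middle of its underside. Leave it alone.
- jar_stack: stack of three clear jars with white lids, 50 mm across and 102 mm high, one piece; loose. Origin at the middle of its underside. Leave it alone.
- ring_mandrel: steel ring mandrel standing on a round foot 68 mm across, 182 mm high, tapered; loose. Origin at the middle of its underside. Leave it alone.
- pliers: pliers with red handles lying flat, about 165 mm long, 12 mm thick; loose. Origin near the pivot on the underside. Leave it alone.
- mallet: mallet lying flat: hide head 44 mm thick and 80 mm long, wooden handle, about 260 mm long in all; loose. Origin under the handle. Leave it alone.

How it is judged (in metres and radians):
At the end, for the whole second after the job is handed in: The index mark's outer end lies within 3 mm of the red line's inner end (about 3.4 degrees), the spindle is at rest and every loose thing is within 20 mm of where it stood (horizontal distance between index_mark and red_line below 0.003 m and velocity of joint spindle between -0.03 and 0.03 rad/s and distance of each of crank, brass_strip, bur_block, jar_stack, ring_mandrel, pliers, mallet from where it was at the start of the episode below 0.02 m); the robot touches nothing.
It fails at once if the index mark was turned more than 4.4 mm (5 degrees, half a division) past the red line (x of index_mark in the frame of scale_ring above 0 m and y of index_mark in the frame of scale_ring below -0.0044 m).
It fails at once if the T-bar was taken between the fingers instead of pushed (y of the grasp point in the frame of bar_centre between -0.08 and 0.08 m and x of the grasp point in the frame of bar_centre between -0.008 and 0.008 m and z of the grasp point in the frame of bar_centre between -0.025 and 0.018 m).
It fails at once if a loose thing on the bench was moved more than 20 mm (distance of any of crank, brass_strip, bur_block, jar_stack, ring_mandrel, pliers, mallet from where it was at the start of the episode above 0.02 m).
It also fails if it takes over 45 s, if anything falls off the work surface, if the arm or the gripper's body presses on something with over 40 N, if the wrist force passes 120 N, or if a joint passes its speed limit or range.

## Working session

There is one attempt and no reset: what is moved stays moved. The work goes in short steps, Python scripts to look and compute and a tool call to move; the robot and the scene stay as the last step left them, time stands still between calls to the robot, and variables do not carry over. Pictures are saved under pics/ and viewed, at most 10 in all, crops included, and the job is handed in when it is done.

Besides the shell and the picture viewer there is one more tool, called after "Emit:" as name(argument=value, ...) on one line, values as JSON. carry_out: Moves the arm, as the interface text tells. Its arguments: {"type":"object","properties":{"slide":{"type":"array","items":{"type":"array","items":{"type":"number","minimum":-1,"maximum":1}}},"dr":{"type":"array","items":{"type":"array","items":{"type":"number","minimum":-1,"maximum":1}}},"gripper":{"type":"array","items":{"type":"number"}},"newtons":{"type":"number"}},"required":["slide","dr","gripper"]}

```bash
mkdir -p pics; python3 - <<'E'
from cell import *
import cv2,numpy as np
s=read_state();print(s['clock'],s['eef_pos'],s['eef_rot'],s['finger_gap'])
for n in("top","side"):
    cv2.imwrite(f"pics/{n}0.png",camera(n)[:,:,::-1]);m=camera_model(n);print(n,m)
E
```

```text
0.0 [140.18954467 531.66788348 302.06589042] [-3.14038868e+00 -8.38441157e-05  2.88377478e+00] 94.11952510101622
top {'vfov': 44.76048697059751, 'cx': 319.7325037595983, 'cy': 203.14299994659623, 'R': array([[-6.52409354e-04, -9.99911220e-01,  1.33088609e-02],
       [-9.84477889e-01, -1.69357919e-03, -1.75500476e-01],
       [ 1.75507435e-01, -1.32167774e-02, -9.84389383e-01]]), 't': array([  34.92641175,  545.06197914, 1439.10757773])}
side {'vfov': 54.27841753038509, 'cx': 324.6302735964104, 'cy': 196.27590814574305, 'R': array([[-0.98789426, -0.15480873, -0.00995964],
       [-0.11287781,  0.76138807, -0.63839392],
       [ 0.1064121 , -0.62954147, -0.76964537]]), 't': array([ 494.40000961,  136.33944948, 1433.34696348])}
```

View pics/top0.png

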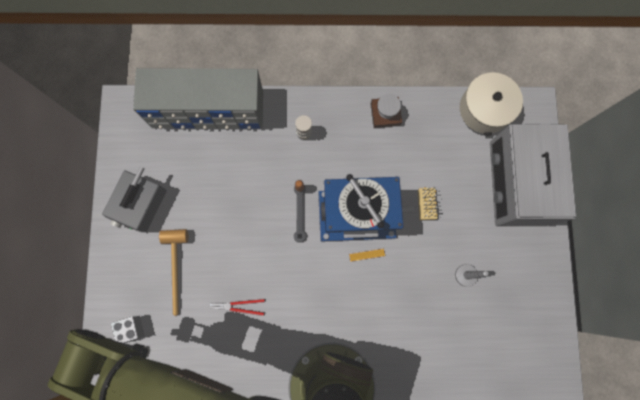

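View pics/side0.png

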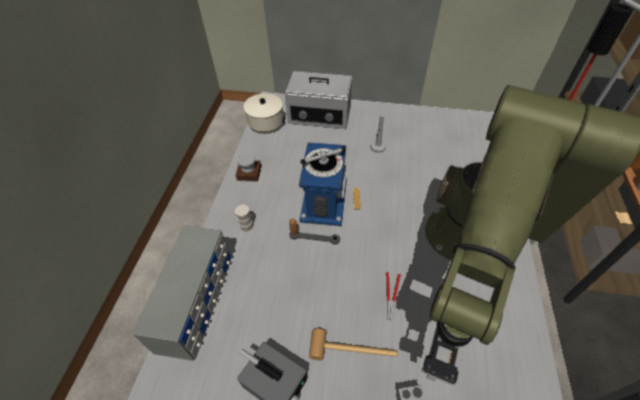

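The top view shows the mill, with its dial centred near (363,203) and the bar running from about (349,178) to (381,224). The crank is on its left at (300,210), and the bur block on its right at (429,203). I'll enlarge the dial.

```bash
cat >h.py <<'E'
from cell import *
import cv2,numpy as np
def ray(m,uv,z,h=400):
    f=h/2/np.tan(np.radians(m['vfov']/2))
    d=m['R'].T@np.array([(uv[0]-m['cx'])/f,(uv[1]-m['cy'])/f,1]); c=-m['R'].T@m['t']
    return c+d*(z-c[2])/d[2]
def pix(m,X):
    f=200/np.tan(np.radians(m['vfov']/2)); p=m['R']@np.array(X,float)+m['t']
    return np.array([m['cx']+f*p[0]/p[2],m['cy']+f*p[1]/p[2]])
E
python3 - <<'E'
from h import *
im=cv2.imread("pics/top0.png");c=im[165:240,325:425]
cv2.imwrite("pics/crop0.png",cv2.resize(c,None,fx=8,fy=8,interpolation=cv2.INTER_CUBIC))
m=camera_model("top");print(ray(m,(363,203),216),ray(m,(349,178),248),ray(m,(381,224),248))
E
```

```text
[515.68180453 -79.95442233 216.        ] [577.70794106 -40.30091099 248.        ] [ 453.98809245 -123.07009406  248.        ]
```

View pics/crop0.png

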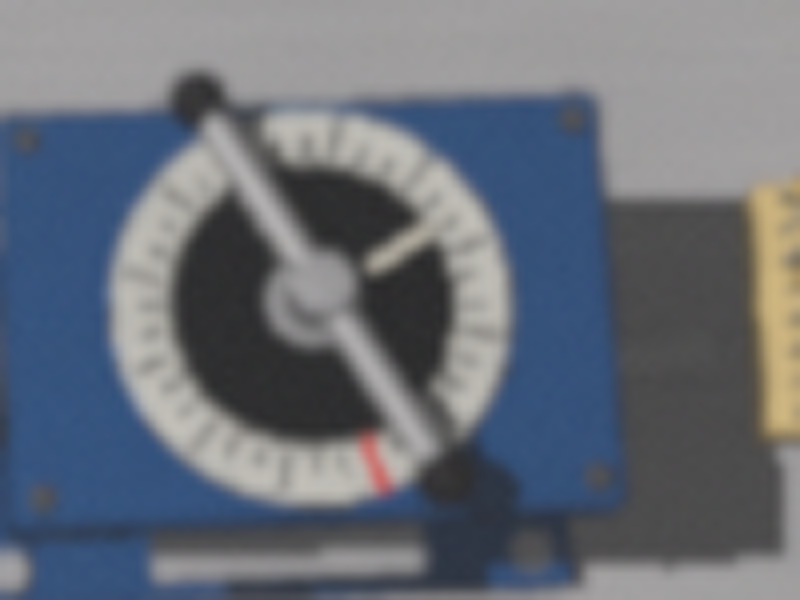

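The crop shows the ring centred near (311,306), the mark's outer end at (437,228) and the red line's inner end at (368,435). That leaves about 98° clockwise to turn. I'll lift, close the fingers and move over.

Emit:
carry_out(slide=[[0,0,0.2],[0.6,-1,0.5],[0.6,-1,0.5],[0.6,-1,0.5],[0.6,-1,0.5],[0.6,-1,0.5],[0.6,-1,0.5],[0.6,-1,0.5],[0.6,-1,0.5],[0.6,-1,0.5]], dr=[[0,0,0],[0,0,-0.04],[0,0,-0.04],[0,0,-0.04],[0,0,-0.04],[0,0,-0.04],[0,0,-0.04],[0,0,-0.04],[0,0,-0.04],[0,0,-0.04]], gripper=[0,0,0,0,0,0,0,0,0,0])

```text
clock: 0.93
eef_pos: [291.3, 280.0, 428.6]
eef_rot: [3.14, 0.001, 2.629]
wrist_force: [0.0, 0.9, -0.6]
finger_gap: 30.5
finger_force: 0.0
```

Emit:
carry_out(slide=[[0.6,-1,0],[0.6,-1,0],[0.6,-1,0],[0.6,-1,0],[0.6,-1,0],[0.6,-1,0],[0.6,-1,0],[0.6,-1,0],[0.6,-1,0]], dr=[[0,0,0],[0,0,0],[0,0,0],[0,0,0],[0,0,0],[0,0,0],[0,0,0],[0,0,0],[0,0,0]], gripper=[0,0,0,0,0,0,0,0,0])

```text
clock: 1.68
eef_pos: [440.9, 31.3, 426.5]
eef_rot: [-3.141, -0.002, 2.63]
wrist_force: [0.5, 0.7, 0.2]
finger_gap: 0.7
finger_force: 0.0
```

```bash
python3 - <<'E'
from h import *
s=read_state();print(s['clock'],s['eef_pos'],s['eef_rot'],s['finger_gap'])
m=camera_model("wrist");im=camera("wrist");np.save("w1.npy",im);np.save("m1.npy",m)
cv2.imwrite("pics/w1.png",im[:,:,::-1]);print(m,pix(m,(515,-80,216)))
E
```

```text
1.6833 [440.88309872  31.30384417 426.5151429 ] [-3.14069174e+00 -2.05391853e-03  2.62986304e+00] 0.6677399200002325
{'vfov': 60.96520805607287, 'cx': 321.38727037428265, 'cy': 197.01392117477093, 'R': array([[ 0.49068232,  0.87133523, -0.0024023 ],
       [ 0.8419641 , -0.47342887,  0.2587693 ],
       [ 0.22433749, -0.12899617, -0.96593617]]), 't': array([-242.69010422, -416.03866242,  416.04952666])} [259.9970248  310.52943859]
```

View pics/w1.png

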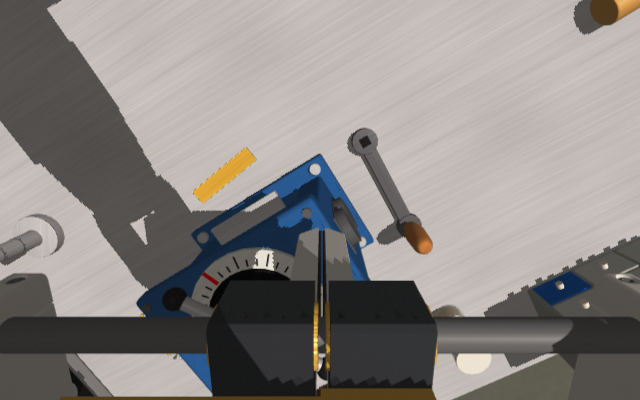

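The wrist view shows the dial partly hidden by the fingers, near (260,290), with the red line at (210,280). The camera looks towards the tool's +x, so I'll shift the tool past the dial to get a clear view.

Emit:
carry_out(slide=[[0.46,-0.5,0],[0.46,-0.5,0],[0.46,-0.5,0],[0.46,-0.5,0],[0.46,-0.5,0],[0.46,-0.5,0],[0.46,-0.5,0]], dr=[[0,0,0],[0,0,0],[0,0,0],[0,0,0],[0,0,0],[0,0,0],[0,0,0]], gripper=[0,0,0,0,0,0,0])

```text
clock: 2.32
eef_pos: [555.1, -91.3, 427.5]
eef_rot: [3.141, -0.001, 2.634]
wrist_force: [-0.2, -0.8, 0.6]
finger_gap: 0.3
finger_force: 0.0
```

```bash
python3 - <<'E'
from h import *
s=read_state();print(s['clock'],s['eef_pos'],s['eef_rot'],s['finger_gap'])
m=camera_model("wrist");im=camera("wrist");np.save("w2.npy",im);np.save("m2.npy",m)
cv2.imwrite("pics/w2.png",im[:,:,::-1]);print(pix(m,(515,-80,216)))
E
```

```text
2.3167 [555.08915528 -91.27596941 427.46264237] [ 3.14148807e+00 -6.16249675e-04  2.63417509e+00] 0.3317916483300291
[310.37451575 146.60129824]
```

View pics/w2.png

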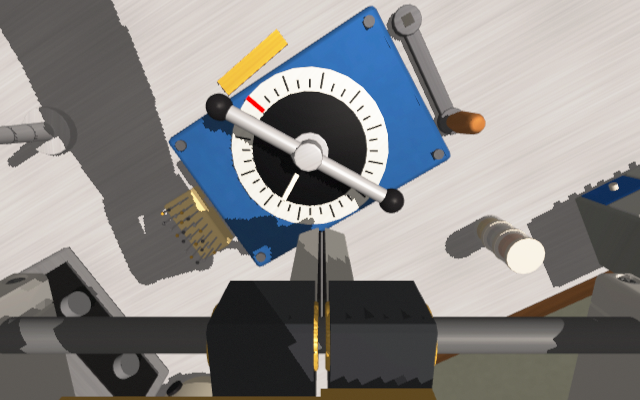

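It's a clear view: the balls are at (219,107) and (391,201), the mark's outer end near (283,199) and the red line near (256,104).

```bash
cat >>h.py <<'E'
def dial(im,m,c0=(515,-80)):
    "axis from ball rays supplied separately; red / white mark directions by masks in a rectified 216-plane"
    # rectify plane z=216 around c0: 0.25 mm/pixel, 170 mm square (col=+x, row=+y)
    src=np.float32([[0,0],[680,0],[680,680],[0,680]])
    dst=np.float32([pix(m,(c0[0]-85+u/4,c0[1]-85+v/4,216)) for u,v in src])
    H=cv2.getPerspectiveTransform(dst,src)
    return cv2.warpPerspective(im,H,(680,680),flags=cv2.INTER_LINEAR)
def line(mask,c0,off):
    n,l,st,ce=cv2.connectedComponentsWithStats(mask.astype(np.uint8))
    k=1+np.argmax(st[1:,4]); p=np.argwhere(l==k)[:,::-1]/4.-85
    return p+np.array(c0),st[k]
E
python3 - <<'E'
from h import *
im=np.load("w2.npy");m=np.load("m2.npy",allow_pickle=True).item()
g=im.max(2)
b=[]
for u,v in((219,107),(391,201)):
    sub=(g[v-16:v+17,u-16:u+17]<70).astype(np.uint8)
    sub=cv2.morphologyEx(sub,cv2.MORPH_OPEN,np.ones((7,7),np.uint8))
    p=np.argwhere(sub);q=p.mean(0)[::-1]+[u-16,v-16];b.append(ray(m,q,248));print(q,len(p),b[-1])
c=(b[0]+b[1])/2;d=b[1]-b[0];print("c",c,"bar len",np.hypot(*d[:2]),"ang",np.degrees(np.arctan2(d[1],d[0])))
# ring outer ellipse: bright low-saturation
hsv=cv2.cvtColor(im,cv2.COLOR_RGB2HSV).astype(int)
def pts(mask,box):
    M=np.zeros(mask.shape,bool);x0,y0,x1,y1=box;M[y0:y1,x0:x1]=mask[y0:y1,x0:x1]
    n,l,st,_=cv2.connectedComponentsWithStats(M.astype(np.uint8));k=1+np.argmax(st[1:,4])
    return np.array([ray(m,(x,y),216) for y,x in np.argwhere(l==k)])[:,:2]
r=im.astype(int);red=(r[...,0]>150)&(r[...,1]<110)
white=(r.min(2)>140)
for n,P in(("red",pts(red,(235,85,275,120))),("mark",pts(white,(280,170,303,196)))):
    v=P-c[:2];rr=np.hypot(*v.T);mu=v.mean(0)
    print(n,len(P),rr.min(),rr.max(),"ang of centroid",np.degrees(np.arctan2(mu[1],mu[0])),"c+50u",P.mean(0))
bl=(r.max(2)<70)
# ring centre: outline of white ring, by convex hull of bright in radius 75 around c
pr=pix(m,(c[0],c[1],216));print(pr)
yy,xx=np.mgrid[:400,:640];blue=(r[...,2]>r[...,0]+40)
edge=[]
for a in np.radians(np.arange(0,360,3)):
    for R in np.arange(74,60,-.25):
        q=pix(m,(c[0]+R*np.cos(a),c[1]+R*np.sin(a),216)).round().astype(int)
        if white[q[1],q[0]]: edge.append(ray(m,q,216)[:2]); break
e=np.array(edge);from scipy.optimize import least_squares
s=least_squares(lambda p:np.hypot(e[:,0]-p[0],e[:,1]-p[1])-p[2],[*c[:2],68],loss='soft_l1');print("ring",s.x,len(e))
E
```

```text
[217.47534517 106.80670611] 507 [ 452.90627281 -123.11398818  248.        ]
[390.87774295 200.70846395] 319 [581.10857932 -42.2855936  248.        ]
c [517.00742606 -82.69979089 248.        ] bar len 151.55547092088466 ang 32.23042084322328
red 90 50.26733327113294 67.79222413193914 ang of centroid -159.93603636101528 c+50u [ 461.39353257 -103.01193217]
mark 124 23.459177338495063 46.40882501735677 ang of centroid -56.93134153677242 c+50u [ 535.83467416 -111.61529337]
[308.80574762 150.16858923]
ring [517.03031678 -81.95157281  67.69638225] 117
```

Axis is at about (517,-82), the bar at 32.3° and the red line at about -159.5°, so about 102° to turn. I'll go down on the counterclockwise side of end a.

Emit:
carry_out(slide=[[-0.085,0.27,0],[-0.085,0.27,0],[-0.085,0.27,0],[-0.085,0.27,0],[-0.085,0.27,0],[-0.085,0.27,-0.13],[-0.085,0.27,-0.26],[-0.085,0.27,-0.39],[-0.085,0.27,-0.39],[-0.085,0.27,-0.39]], dr=[[0,0,-0.02],[0,0,-0.04],[0,0,-0.06],[0,0,-0.08],[0,0,-0.08],[0,0,-0.08],[0,0,-0.08],[0,0,-0.08],[0,0,-0.08],[0,0,-0.08]], gripper=[0,0,0,0,0,0,0,0,0,0])

```text
clock: 3.2
eef_pos: [533.6, -25.1, 330.6]
eef_rot: [-3.141, -0.001, 2.133]
wrist_force: [0.2, 0.1, 0.9]
finger_gap: 0.4
finger_force: 0.0
```

```bash
python3 - <<'E'
from h import *
s=read_state();print(s['clock'],s['eef_pos'],s['eef_rot'],s['wrist_force'])
cv2.imwrite("pics/t2.png",cv2.resize(camera("top")[145:245,300:430,::-1],None,fx=5,fy=5,interpolation=cv2.INTER_CUBIC))
E
```

```text
3.2 [533.55462008 -25.07790226 330.55622495] [-3.14061226e+00 -8.31860005e-04  2.13311574e+00] [0.21039377 0.14843126 0.94038569]
```

View pics/t2.png

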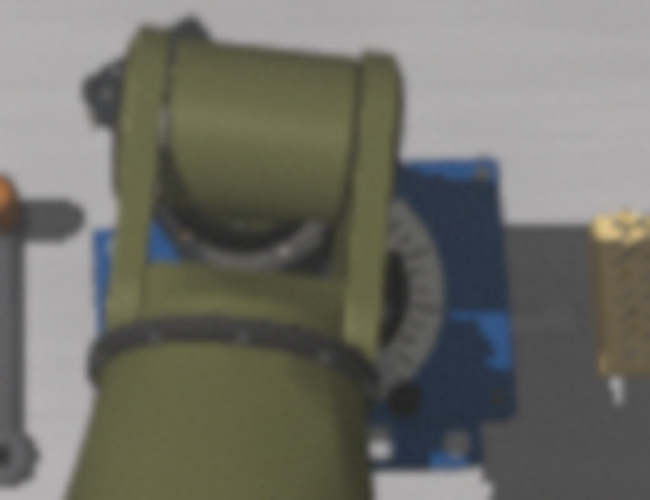

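```bash
cat >>h.py <<'E'
def tool(th,d,r=45,c=(517,-82.2)):
    a=np.radians(th);return np.array([c[0]+r*np.cos(a)-d*np.sin(a),c[1]+r*np.sin(a)+d*np.cos(a)])
def table(p0,y0,ths,ds):
    for th,d in zip(ths,ds):
        q=(tool(th,d)-p0)/250; print(th,d,q.round(3),round((th+90-np.degrees(y0))/360,4))
E
python3 - <<'E'
from h import *
p=(533.6,-24.4);y=np.radians(122.3)
table(p,y,[32.3,32.3,32.3,27,22,17,12,7,2,-3],[32,24,16,14,14,14,14,14,14,14])
p=tool(-3,14);table(p,np.radians(87),[-8,-13,-18,-23,-28,-33,-37,-40],[14]*8)
E
```

```text
32.3 32 [ 0.017 -0.027] 0.0
32.3 24 [ 0.034 -0.054] 0.0
32.3 16 [ 0.052 -0.081] 0.0
27 14 [ 0.069 -0.1  ] -0.0147
22 14 [ 0.08  -0.112] -0.0286
17 14 [ 0.089 -0.125] -0.0425
12 14 [ 0.098 -0.139] -0.0564
7 14 [ 0.105 -0.154] -0.0703
2 14 [ 0.112 -0.169] -0.0842
-3 14 [ 0.116 -0.185] -0.0981
-8 14 [ 0.003 -0.016] -0.0139
-13 14 [ 0.005 -0.032] -0.0278
-18 14 [ 0.006 -0.049] -0.0417
-23 14 [ 0.005 -0.065] -0.0556
-28 14 [ 0.003 -0.082] -0.0694
-33 14 [-0.001 -0.098] -0.0833
-37 14 [-0.005 -0.11 ] -0.0944
-40 14 [-0.009 -0.119] -0.1028
```

Emit:
carry_out(slide=[[0.017,-0.027,0],[0.034,-0.054,0],[0.052,-0.081,0],[0.069,-0.1,0],[0.08,-0.112,0],[0.089,-0.125,0],[0.098,-0.139,0],[0.105,-0.154,0],[0.112,-0.169,0],[0.116,-0.185,0]], dr=[[0,0,0],[0,0,0],[0,0,0],[0,0,-0.015],[0,0,-0.029],[0,0,-0.042],[0,0,-0.056],[0,0,-0.07],[0,0,-0.084],[0,0,-0.098]], gripper=[0,0,0,0,0,0,0,0,0,0])

```text
clock: 4.08
eef_pos: [563.4, -72.1, 331.0]
eef_rot: [3.141, -0.002, 1.51]
wrist_force: [-3.0, 7.6, 4.6]
finger_gap: 0.4
finger_force: 3.3
```

```bash
python3 - <<'E'
from h import *
s=read_state();print(s['clock'],s['eef_pos'],s['eef_rot'],s['wrist_force'],s['moment'],tool(-3,14))
E
```

```text
4.0833 [563.41800411 -72.07588098 331.0336034 ] [ 3.14113379e+00 -1.50732642e-03  1.51005918e+00] [-2.97025876  7.59035239  4.63009366] [ 1.18310033  0.62758983 -0.10814965] [562.67103245 -70.57430454]
```

Emit:
carry_out(slide=[[0.003,-0.016,0],[0.005,-0.032,0],[0.006,-0.049,0],[0.005,-0.065,0],[0.003,-0.082,0],[-0.001,-0.098,0],[-0.005,-0.11,0],[-0.009,-0.119,0],[-0.009,-0.119,0]], dr=[[0,0,-0.014],[0,0,-0.028],[0,0,-0.042],[0,0,-0.056],[0,0,-0.069],[0,0,-0.083],[0,0,-0.094],[0,0,-0.103],[0,0,-0.103]], gripper=[0,0,0,0,0,0,0,0,0])

```text
clock: 4.83
eef_pos: [561.1, -102.2, 330.9]
eef_rot: [3.141, -0.002, 0.863]
wrist_force: [-0.4, 3.4, 1.3]
finger_gap: 0.5
finger_force: 1.7
```

```bash
python3 - <<'E'
from h import *
s=read_state();print(s['clock'],s['eef_pos'],s['eef_rot'],s['wrist_force'],s['moment'],tool(-40,14))
m=camera_model("wrist");im=camera("wrist");np.save("w3.npy",im);np.save("m3.npy",m)
cv2.imwrite("pics/w3.png",im[:,:,::-1])
E
```

```text
4.8333 [ 561.12203836 -102.19002073  330.88375668] [ 3.14135323e+00 -1.52351851e-03  8.63040075e-01] [-0.40296282  3.36832458  1.29795181] [ 0.73404596  0.02408907 -0.07817553] [ 560.47102648 -100.40082023]
```

View pics/w3.png

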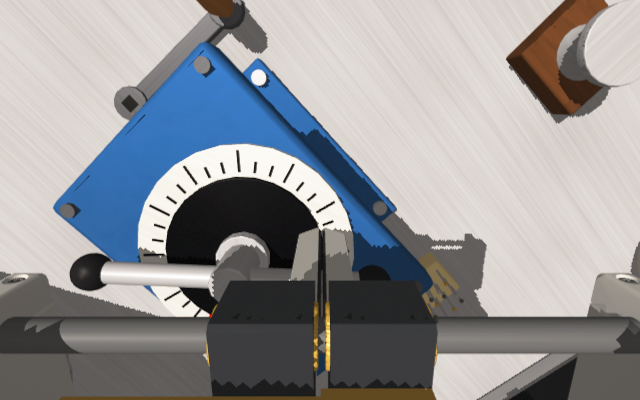

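The bar lies ahead of the fingers, with ball b in view at (90,272). That ball gives me the bar's angle.

```bash
cat >>h.py <<'E'
def ballb(im,m,th):
    a=np.radians(th);u,v=pix(m,(517-75*np.cos(a),-82.2-75*np.sin(a),248)).round().astype(int)
    x0,y0=max(u-45,0),max(v-45,0);s=(im[y0:v+45,x0:u+45].max(2)<60).astype(np.uint8)
    s=cv2.morphologyEx(s,cv2.MORPH_OPEN,cv2.getStructuringElement(2,(19,19)))
    n,l,st,ce=cv2.connectedComponentsWithStats(s);k=1+np.argmax(st[1:,4]);q=ce[k]+[x0,y0]
    X=ray(m,q,248);return q,st[k],X,np.degrees(np.arctan2(-82.2-X[1],517-X[0])),np.hypot(X[0]-517,X[1]+82.2)
E
python3 - <<'E'
from h import *
im=np.load("w3.npy");m=np.load("m3.npy",allow_pickle=True).item()
print(ballb(im,m,-44))
E
```

```text
(array([ 93., 263.]), array([ 36,  29,  19,  19, 269], dtype=int32), array([466.49932253, -27.41202909, 248.        ]), np.float64(-47.33176314585439), np.float64(74.51201367127848))
```

```bash
python3 - <<'E'
from h import *
m=np.load("m3.npy",allow_pickle=True).item();X=ray(m,(90,272),248);print(np.degrees(np.arctan2(-82.2-X[1],517-X[0])))
p=tool(-40,14);y=np.radians(50)
table(p,y,[-44,-48,-52,-55,-55,-55],[14,14,14,14,24,34])
# viewing pose: keep yaw at 35deg; tool x=(cos35,sin35): dial should be ~40 mm ahead in tool x
t=np.radians(35);print(((np.array([517,-82.2])-55*np.array([np.cos(t),np.sin(t)]))-p)/250)
E
```

```text
-43.193608695972976
-44 14 [-0.006 -0.012] -0.0111
-48 14 [-0.012 -0.023] -0.0222
-52 14 [-0.019 -0.035] -0.0333
-55 14 [-0.025 -0.043] -0.0417
-55 24 [ 0.008 -0.02 ] -0.0417
-55 34 [0.041 0.003] -0.0417
[-0.35409756 -0.05338354]
```

Emit:
carry_out(slide=[[-0.006,-0.012,0],[-0.012,-0.023,0],[-0.019,-0.035,0],[-0.025,-0.043,0],[-0.025,-0.043,0],[0.008,-0.02,0],[0.041,0.003,0],[0.041,0.003,0.16],[0.041,0.003,0.3],[0.041,0.003,0.39]], dr=[[0,0,-0.011],[0,0,-0.022],[0,0,-0.033],[0,0,-0.042],[0,0,-0.042],[0,0,-0.042],[0,0,-0.042],[0,0,-0.042],[0,0,-0.042],[0,0,-0.042]], gripper=[0,0,0,0,0,0,0,0,0,0])

```text
clock: 5.72
eef_pos: [571.7, -100.5, 431.1]
eef_rot: [3.139, -0.002, 0.604]
wrist_force: [0.1, 0.2, 0.9]
finger_gap: 0.5
finger_force: 0.0
```

Emit:
carry_out(slide=[[-0.4,-0.056,0],[-0.4,-0.056,0],[-0.4,-0.056,0],[-0.4,-0.056,0],[-0.4,-0.056,0],[-0.4,-0.056,0]], dr=[[0,0,0],[0,0,0],[0,0,0],[0,0,0],[0,0,0],[0,0,0]], gripper=[0,0,0,0,0,0])

```text
clock: 6.22
eef_pos: [472.0, -114.8, 427.7]
eef_rot: [3.141, -0.0, 0.604]
wrist_force: [0.4, 0.5, 0.2]
finger_gap: 0.4
finger_force: 0.0
```

```bash
python3 - <<'E'
from h import *
s=read_state();print(s['clock'],s['eef_pos'],s['eef_rot'],s['wrist_force'])
m=camera_model("wrist");im=camera("wrist");np.save("w4.npy",im);np.save("m4.npy",m)
cv2.imwrite("pics/w4.png",im[:,:,::-1]);print(pix(m,(517,-82.2,216)))
E
```

```text
6.2167 [ 471.99746364 -114.82302024  427.70284269] [ 3.14145264e+00 -6.51913643e-06  6.03675323e-01] [0.41364116 0.49357999 0.18892593]
[318.74943678 130.19168506]
```

View pics/w4.png

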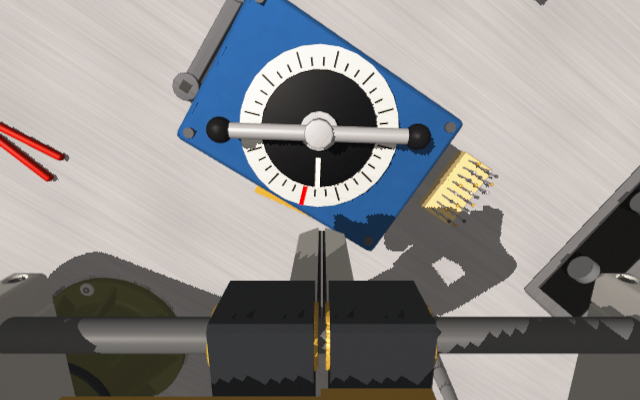

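Now the mark (318,158–187) is just short of the red line (306,187 to 302,204). I'll measure what remains.

```bash
cat >>h.py <<'E'
def resid(im,m,redbox,mkbox,c=(517,-82.2)):
    r=im.astype(int);out=[]
    for mask,b in(((r[...,0]>150)&(r[...,1]<110),redbox),(r.min(2)>140,mkbox)):
        x0,y0,x1,y1=b;M=mask[y0:y1,x0:x1].astype(np.uint8)
        n,l,st,_=cv2.connectedComponentsWithStats(M);k=1+np.argmax(st[1:,4])
        P=np.array([ray(m,(x+x0,y+y0),216)[:2] for y,x in np.argwhere(l==k)])-c;mu=P.mean(0)
        out.append(np.degrees(np.arctan2(mu[1],mu[0])));print(len(P),np.hypot(*P.T).min(),np.hypot(*P.T).max(),out[-1])
    return out[1]-out[0]
E
python3 - <<'E'
from h import *
im=np.load("w4.npy");m=np.load("m4.npy",allow_pickle=True).item()
for c in((517,-82.2),(516.5,-82.2),(517,-81.7)):print(resid(im,m,(295,180,312,210),(310,152,325,184),c))
E
```

```text
78 50.54484892942086 68.126206029826 -159.58934985435755
126 23.785097456372895 46.18516029141952 -147.40170058509494
12.187649269262607
78 50.073436198436795 67.66152782441017 -159.41977927762338
126 23.37613631592033 45.754055413027096 -146.9537200449284
12.466059232694988
78 50.71290687513562 68.31174929951037 -159.13857502492354
126 24.069460486448975 46.43925771005292 -146.7149527825886
12.423622242334943
```

```bash
python3 - <<'E'
from h import *
p=tool(-40,14)+250*np.array([.041-.4,.003-.056]);table(p,np.radians(34.88),[-55,-55],[34,22])
p=tool(-55,34);table(p,np.radians(34.88),[-55,-55,-57,-60,-63,-65,-66,-66,-66,-66],[24,14,14,14,14,14,14,14,24,34])
E
```

```text
-55 34 [0.4   0.056] 0.0003
-55 22 [0.36  0.029] 0.0003
-55 24 [-0.033 -0.023] 0.0003
-55 14 [-0.066 -0.046] 0.0003
-57 14 [-0.07  -0.051] -0.0052
-60 14 [-0.076 -0.058] -0.0136
-63 14 [-0.083 -0.066] -0.0219
-65 14 [-0.088 -0.07 ] -0.0274
-66 14 [-0.09  -0.072] -0.0302
-66 14 [-0.09  -0.072] -0.0302
-66 24 [-0.054 -0.056] -0.0302
-66 34 [-0.017 -0.04 ] -0.0302
```

Emit:
carry_out(slide=[[0.4,0.056,0],[0.4,0.056,0],[0.4,0.056,0],[0.4,0.056,0],[0.4,0.056,-0.13],[0.4,0.056,-0.26],[0.4,0.056,-0.39],[0.4,0.056,-0.39]], dr=[[0,0,0],[0,0,0],[0,0,0],[0,0,0],[0,0,0],[0,0,0],[0,0,0],[0,0,0]], gripper=[0,0,0,0,0,0,0,0])

```text
clock: 6.93
eef_pos: [569.9, -100.5, 323.6]
eef_rot: [-3.134, 0.007, 0.603]
wrist_force: [0.5, -0.2, -1.2]
finger_gap: 0.6
finger_force: 0.0
```

Emit:
carry_out(slide=[[0,0,0],[-0.033,-0.023,0],[-0.066,-0.046,0],[-0.07,-0.051,0],[-0.076,-0.058,0],[-0.083,-0.066,0],[-0.088,-0.07,0],[-0.09,-0.072,0],[-0.09,-0.072,0],[-0.09,-0.072,0]], dr=[[0,0,0],[0,0,0],[0,0,0],[0,0,-0.005],[0,0,-0.014],[0,0,-0.022],[0,0,-0.027],[0,0,-0.03],[0,0,-0.03],[0,0,-0.03]], gripper=[0,0,0,0,0,0,0,0,0,0])

```text
clock: 7.77
eef_pos: [548.4, -119.3, 332.0]
eef_rot: [3.14, -0.003, 0.415]
wrist_force: [3.5, 0.6, 2.0]
finger_gap: 0.4
finger_force: 1.5
```

Emit:
carry_out(slide=[[0.036,0.016,0],[0.073,0.032,0],[0.073,0.032,0],[0.073,0.032,0.16],[0.073,0.032,0.3],[0.073,0.032,0.39],[0.073,0.032,0.39]], dr=[[0,0,0],[0,0,0],[0,0,0],[0,0,0],[0,0,0],[0,0,0],[0,0,0]], gripper=[0,0,0,0,0,0,0])

```text
clock: 8.35
eef_pos: [567.1, -110.9, 432.7]
eef_rot: [3.137, -0.005, 0.415]
wrist_force: [-0.6, 0.5, -0.5]
finger_gap: 0.6
finger_force: 0.0
```

Emit:
carry_out(slide=[[-0.4,-0.02,0],[-0.4,-0.02,0],[-0.4,-0.02,0],[-0.4,-0.02,0],[-0.4,-0.02,0],[-0.4,-0.02,0]], dr=[[0,0,0],[0,0,0],[0,0,0],[0,0,0],[0,0,0],[0,0,0]], gripper=[0,0,0,0,0,0])

```text
clock: 8.85
eef_pos: [467.4, -116.0, 427.2]
eef_rot: [-3.141, 0.0, 0.415]
wrist_force: [-0.9, -0.3, -0.5]
finger_gap: 0.3
finger_force: 0.0
```

```bash
python3 - <<'E'
from h import *
s=read_state();print(s['clock'],s['eef_pos'],s['eef_rot'],s['wrist_force'])
m=camera_model("wrist");im=camera("wrist");np.save("w5.npy",im);np.save("m5.npy",m)
cv2.imwrite("pics/w5.png",im[:,:,::-1]);print(pix(m,(517,-82.2,216)))
E
```

```text
8.85 [ 467.36802233 -115.95281285  427.24950184] [-3.14123474e+00  4.18845449e-04  4.14691444e-01] [-0.87185749 -0.30228055 -0.46491768]
[307.62958282 126.21066945]
```

View pics/w5.png

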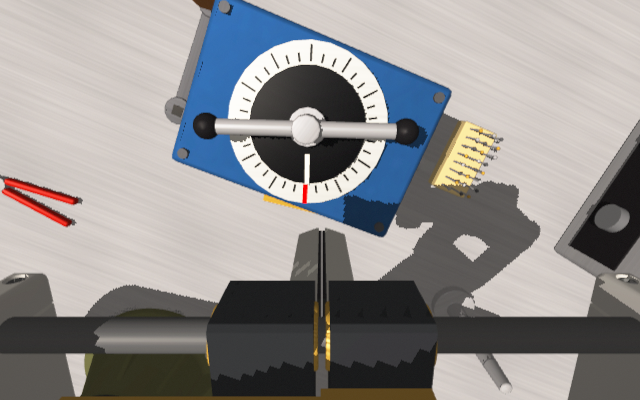

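The mark (307,153–184) now runs straight into the red line (306,185–203).

```bash
python3 - <<'E'
from h import *
im=np.load("w5.npy");m=np.load("m5.npy",allow_pickle=True).item()
d=resid(im,m,(297,180,315,210),(299,149,315,181));print(d)
if abs(d)<2: print(sign_off())
E
```

```text
77 51.16123301147037 67.91641410571481 -159.62957858095317
131 23.586370144505057 46.67508987196312 -157.9102933889043
1.7192851920488579
the job is handed in; nothing more can be done
None
```

I pushed the T-bar clockwise until the index mark stood about 1.7° (1.5 mm) short of the red line, inside the 3 mm limit and not past it; the arm was clear and the job is handed in (result not reported back), though I did not re-measure the loose items.

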